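Cap the glaze bottles and hang the carriers on the rack

TASK

Pack up the glazing bench: on every bottle carrier standing there, push both grey caps fully down until they seat, and only then lift that carrier and hang it by its hand-hole on a hook of the rack, one carrier to a hook. Let go so that all of them hang freely, and leave the beaker, the bowl, the jar and the saucer where they are.

Things in the scene. Friction and masses are not known exactly. Their poses are not given: they have to be found in the camera images.
- carrier1: Plywood carrier with two fixed white bottles (38 dia), 0.4 kg, 124 (x) x 104 (y) x 145 (z) mm; may be absent (None). Origin: centre of underside, z up. A 12 thick panel 104 wide crosses it at x = 0, up to the top, with a hand-hole 50 wide (y), 64 to 112 up. Grip the 16 thick strip over the hole from above, mid-way. Bottles with grey caps at (-34, +33) and (+34, -33). Same after a half turn.
- handhole1 (a point): Middle of the upper edge of carrier1's hand-hole (underside of the grip strip), 112 mm above the carrier's underside; axes as the carrier's. This edge rests on the hook when it hangs; once released it may swing a little for some seconds.
- cap1a (a joint): Height in m of carrier1's cap at x = -34, y = +33 mm above its seat: 0 = fully down on its stop; 0.009 = loose. Flat-topped grey cap, 24 mm dia, 30 mm tall; its top is 100 mm above the carrier's underside when down, up to 109 mm when loose. Tight push fit: slides down under about 6 N, stays where it is left, stops hard when seated.
- cap1b (a joint): Height in m of carrier1's cap at x = +34, y = -33 mm above its seat: 0 = fully down on its stop; 0.009 = loose. Flat-topped grey cap, 24 mm dia, 30 mm tall; its top is 100 mm above the carrier's underside when down, up to 109 mm when loose. Tight push fit: slides down under about 6 N, stays where it is left, stops hard when seated.
- carrier2: Plywood carrier with two fixed white bottles (38 dia), 0.4 kg, 124 (x) x 104 (y) x 145 (z) mm; may be absent (None). Origin: centre of underside, z up. A 12 thick panel 104 wide crosses it at x = 0, up to the top, with a hand-hole 50 wide (y), 64 to 112 up. Grip the 16 thick strip over the hole from above, mid-way. Bottles with grey caps at (-34, +33) and (+34, -33). Same after a half turn.
- handhole2 (a point): Middle of the upper edge of carrier2's hand-hole (underside of the grip strip), 112 mm above the carrier's underside; axes as the carrier's. This edge rests on the hook when it hangs; once released it may swing a little for some seconds.
- cap2a (a joint): Height in m of carrier2's cap at x = -34, y = +33 mm above its seat: 0 = fully down on its stop; 0.009 = loose. Flat-topped grey cap, 24 mm dia, 30 mm tall; its top is 100 mm above the carrier's underside when down, up to 109 mm when loose. Tight push fit: slides down under about 6 N, stays where it is left, stops hard when seated.
- cap2b (a joint): Height in m of carrier2's cap at x = +34, y = -33 mm above its seat: 0 = fully down on its stop; 0.009 = loose. Flat-topped grey cap, 24 mm dia, 30 mm tall; its top is 100 mm above the carrier's underside when down, up to 109 mm when loose. Tight push fit: slides down under about 6 N, stays where it is left, stops hard when seated.
- carrier3: Plywood carrier with two fixed white bottles (38 dia), 0.4 kg, 124 (x) x 104 (y) x 145 (z) mm; may be absent (None). Origin: centre of underside, z up. A 12 thick panel 104 wide crosses it at x = 0, up to the top, with a hand-hole 50 wide (y), 64 to 112 up. Grip the 16 thick strip over the hole from above, mid-way. Bottles with grey caps at (-34, +33) and (+34, -33). Same after a half turn.
- handhole3 (a point): Middle of the upper edge of carrier3's hand-hole (underside of the grip strip), 112 mm above the carrier's underside; axes as the carrier's. This edge rests on the hook when it hangs; once released it may swing a little for some seconds.
- cap3a (a joint): Height in m of carrier3's cap at x = -34, y = +33 mm above its seat: 0 = fully down on its stop; 0.009 = loose. Flat-topped grey cap, 24 mm dia, 30 mm tall; its top is 100 mm above the carrier's underside when down, up to 109 mm when loose. Tight push fit: slides down under about 6 N, stays where it is left, stops hard when seated.
- cap3b (a joint): Height in m of carrier3's cap at x = +34, y = -33 mm above its seat: 0 = fully down on its stop; 0.009 = loose. Flat-topped grey cap, 24 mm dia, 30 mm tall; its top is 100 mm above the carrier's underside when down, up to 109 mm when loose. Tight push fit: slides down under about 6 N, stays where it is left, stops hard when seated.
- hook1 (a point): Resting place on the left (+y) hook: flat top of its level arm, 185 mm above the bench, axes as the rack's. The arm (steel bar 20 mm wide, 9 mm thick, along x) runs from 54 mm before this point (-x) to the rack's wooden bar 82 mm behind it (+x; the bar is 30 mm tall, level with the arm). Its free end, 45 to 54 mm before the point, is turned up to 22 mm above it. Hooks 135 mm apart.
- hook2 (a point): Resting place on the middle hook: flat top of its level arm, 185 mm above the bench, axes as the rack's. The arm (steel bar 20 mm wide, 9 mm thick, along x) runs from 54 mm before this point (-x) to the rack's wooden bar 82 mm behind it (+x; the bar is 30 mm tall, level with the arm). Its free end, 45 to 54 mm before the point, is turned up to 22 mm above it. Hooks 135 mm apart.
- hook3 (a point): Resting place on the right (-y) hook: flat top of its level arm, 185 mm above the bench, axes as the rack's. The arm (steel bar 20 mm wide, 9 mm thick, along x) runs from 54 mm before this point (-x) to the rack's wooden bar 82 mm behind it (+x; the bar is 30 mm tall, level with the arm). Its free end, 45 to 54 mm before the point, is turned up to 22 mm above it. Hooks 135 mm apart.
- rack: Fixed wooden rack, three steel hooks in a row along its y, 135 mm apart, all pointing to its -x (towards the robot). Origin: bench level under the front face of its bar. 195 mm high, 460 mm wide; foot board 12 mm thick from x = -190 to +40 mm.
- beaker: Pale biscuit-fired handleless beaker, 68 mm dia, 65 mm tall, a bystander. Origin: centre of its foot.
- bowl: Grey unfired bowl, 110 mm dia, 45 mm tall, a bystander. Origin: centre of its foot.
- jar: Glass jar with steel lid, 60 mm dia, 85 mm tall, a bystander. Origin: centre of its foot.
- saucer: Pale biscuit-fired saucer, 100 mm dia, 16 mm tall, a bystander. Origin: centre of its foot.
There are look-alikes about, which are no part of the job. Leave any blue look-alike of the carrier2 alone. What is shaped like the carrier3 but yellow is not meant.

How it is judged:
By the outcome, as a careful person would: the job done as asked, in the order asked, and still so for the second after the job is handed in, with the robot touching nothing.
Of carrier1, carrier2, carrier3 only 2 to 3 are there at a start; the rules pass over those that are not, and their reading is None.
At some moment in a run one of carrier1, carrier2, carrier3 may be knocked a few centimetres aside while the robot is not near it.
It also fails if it takes over 210 s, if anything falls off the work surface, if the arm or the gripper's body presses on something with over 40 N, if the wrist force passes 120 N, or if a joint passes its speed limit or range.

ROBOT

A 6-joint arm with a two-finger parallel gripper is mounted at the origin on the work surface. World frame = base frame: x ahead of the robot, y to its left, z up, the work surface at z = 0. Lengths are in mm, angles in rad, forces in N, time in s.
With the tool pointing down it reaches from about 300 to 750 mm from the base axis. Payload 8.5 kg.
Tool frame: the origin (TCP) lies at the very end of the fingers, on their centre line; the grasp point (between the pads) lies 19 mm behind it; z points along the fingers, y is the direction in which the jaws open and shut (so a half turn about z gives the same grasp; the last joint's range is limited). The gripper opens to 88 mm and grips with 3 to 60 N. Pads are 18 mm wide; open, the fingers measure 123 mm over their backs; the gripper's body (75 mm by 187 mm) begins 45 mm behind the grasp point.
Start: joints at [-1.491, 0.381, 1.297, -0, 1.464, -0.215], TCP at [159.796, -526.256, 238.748] pointing down, gripper open.
Joint ranges: [-3.11, 3.11], [-0.89, 2.33], [0.22, 2.48], [-1.42, 4.56], [0.17, 2.85], [-2.88, 2.88]. Speed limits (rad/s): [2.39, 2.39, 3.14, 3.14, 3.14, 3.14].

INTERFACE

Orientations are given as a unit quaternion [x, y, z, w].
In Python, from workcell import env gives the robot as it stands. Calls block until the motion is done:
- env.movep(position, orientation): joint-space move of the TCP to a pose.
- env.move_linear(position, attitude=None, v=150, until_force=None): straight line of the TCP; attitude=None keeps the orientation; v is the mean speed in mm/s. With until_force (N) it stops when the force on the tool has changed by that much, and returns True; else False.
- env.move_joints(angles): joint-space move.
- env.command_gripper(opening, grip_force=None): finger opening in mm; grip_force is the grip in N (None keeps the last); returns when the fingers have stopped.
- env.sleep(seconds).
- env.ik(position, orientation): joint angles nearest the present ones, or None.
- env.snapshot(name): name is "side" or "top" or "wrist"; returns (picture, depth): 420x560x3 uint8, red, green, blue; 420x560 float32, mm along the optical axis (not along the pixel's ray), 0 where there is no reading.
- env.camera_info(name): a dict with "fx", "fy", "cx", "cy" (pixels), "dist" ([k1, k2, p1, p2, k3] as OpenCV has them; the pictures are not rectified), "eye" and "rotation" of the camera in the world. Camera axes: x right, y down, z forward; pixel columns grow to the right and rows downward; lengths in mm; the calibration is good to about 2 mm. A picture is of the moment at which its call begins: read the wrist's pose just before it. camera_info takes no time and is no camera call; for the wrist camera it gives the pose at the moment of the call.
A pose or a line that the arm cannot do raises env.IKError and nothing moves.
- env.hand_in(): hands the job in, once; it reports no verdict.
Readings, each from a call of its own:
- env.get_t(): time.
- env.get_qpos(): joint angles.
- env.get_dq(): joint speeds.
- env.get_effort(): joint torques, N m.
- env.get_ee_pos(): TCP position.
- env.get_orientation(): TCP orientation.
- env.get_force(): force on the tool from outside, world axes, zero at the start.
- env.get_moment(): the same for the moment, N m.
- env.get_width(): finger opening in mm.
Only numpy, scipy, OpenCV 4.12 (cv2) and the standard library are available. Lean on these libraries where they do the work, as an engineer would, in place of code of your own. Each camera call takes 0.05 s, during which the arm holds its last target.

## Working session

There is one attempt and no reset: what is moved stays moved. The work goes in short steps, each a Python script; the robot and the scene stay as the last script left them, time stands still between calls to the robot, and variables do not carry over. Pictures are saved under pics/ and viewed, and the job is handed in when it is done.

```bash
ls; mkdir -p pics; cat > h.py <<'E'
import numpy as np, cv2
from workcell import env
def snap(n,fn):
    ci=env.camera_info(n); im,d=env.snapshot(n)
    cv2.imwrite('pics/'+fn+'.png',im[:,:,::-1]); np.savez('pics/'+fn+'.npz',im=im,d=d,**{k:np.array(v) for k,v in ci.items()})
    return ci,im,d
def world(ci,d):
    h,w=d.shape; u,v=np.meshgrid(np.arange(w),np.arange(h))
    K=np.array([[ci['fx'],0,ci['cx']],[0,ci['fy'],ci['cy']],[0,0,1.]])
    p=cv2.undistortPoints(np.stack([u,v],-1).reshape(-1,1,2).astype(np.float64),K,np.array(ci['dist'],float)).reshape(h,w,2)
    c=np.dstack([p,np.ones((h,w))])*d[...,None]
    return c@np.array(ci['rotation']).T+np.array(ci['eye'])
E
python3 - <<'E'
from h import *
print(env.get_t())
for n in ['top','side','wrist']:
    ci,im,d=snap(n,n+'0'); print(n,ci,(d==0).mean())
print(env.get_t(),env.get_orientation())
E
```

```text
pics
0.0
top {'fx': 450.9400380240714, 'fy': 450.9400380240714, 'cx': 273.69791971507664, 'cy': 206.82915304803586, 'dist': array([0.02100356, 0.        , 0.        , 0.        , 0.        ]), 'eye': array([ 385.7218036 ,  -92.59335042, 1569.08849059]), 'rotation': array([-0.6997379 ,  0.71375078, -0.0232403 ,  0.01966166])} 0.004136904761904762
side {'fx': 400.8267853395555, 'fy': 400.8267853395555, 'cx': 276.3453076223578, 'cy': 204.89608999256197, 'dist': array([-0.1180961,  0.       ,  0.       ,  0.       ,  0.       ]), 'eye': array([   86.7458281 , -1051.05377968,   849.70403827]), 'rotation': array([ 0.87607711, -0.14508976,  0.08666141, -0.4515835 ])} 0.004047619047619047
wrist {'fx': 338.13643530843314, 'fy': 338.13643530843314, 'cx': 279.28903003718494, 'cy': 203.32274713971339, 'dist': array([-0.07598518,  0.        ,  0.        ,  0.        ,  0.        ]), 'eye': array([ 222.90021217, -507.17562546,  383.97242594]), 'rotation': array([ 0.79675035, -0.59031956, -0.07733911,  0.10358745])} 0.041267006802721086
0.15 [ 9.89159778e-01  1.46842380e-01  3.97581490e-05 -4.97267256e-04]
```

Rotation is a quaternion; I'll convert it.

```bash
sed -i "s/np.array(ci\['rotation'\]).T/Rotation.from_quat(ci['rotation']).as_matrix().T/; 1a from scipy.spatial.transform import Rotation" h.py
```

```text
(no output)
```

View pics/top0.png

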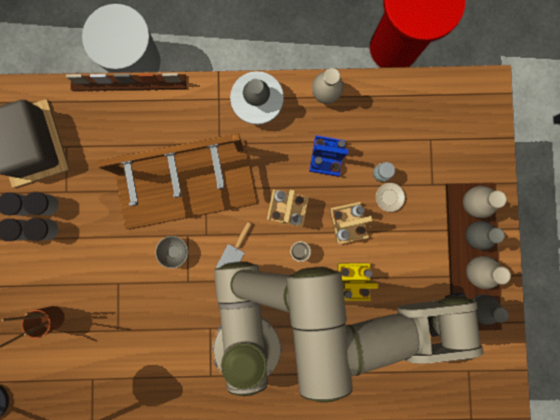

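View pics/side0.png

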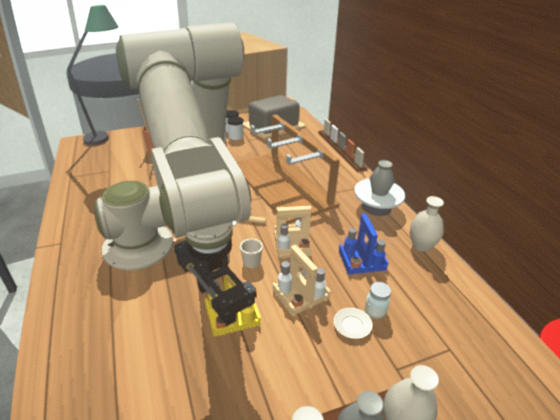

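View pics/wrist0.png

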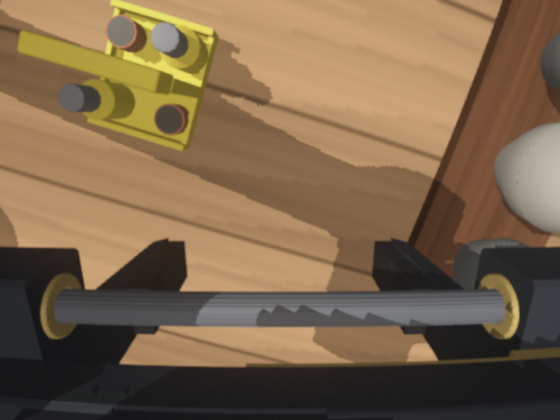

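The top view shows two plywood carriers at (288,207) and (351,222). The look-alikes, blue at (327,156) and yellow at (357,282), are to be left alone. The rack is around (185,180), with its hooks at (130,185), (174,175) and (217,167). The bystanders are the beaker (300,251), bowl (172,251), jar (385,173) and saucer (390,197).

```bash
python3 - <<'E'
from h import *
z=np.load('pics/top0.npz'); ci=dict(z); im,d=z['im'],z['d']; P=world(ci,d)
for n,(u,v) in dict(A=(288,207),B=(351,222),blue=(327,156),yel=(357,282)).items():
    r=slice(v-30,v+30),slice(u-30,u+30); p=P[r].reshape(-1,3)
    m=(p[:,2]>125)&(p[:,2]<160); q=p[m]
    c,(w,h),a=cv2.minAreaRect(q[:,:2].astype(np.float32)); e=np.linalg.eigh(np.cov(q[:,:2].T))[1][:,1]
    print(n,m.sum(),q.mean(0),c,w,h,a,'panel dir deg',np.degrees(np.arctan2(e[1],e[0])))
r=P[130:230,100:260].reshape(-1,3); print(np.histogram(r[:,2],bins=np.arange(-10,260,10)))
for n,(u,v) in dict(table=(330,330),table2=(450,150)).items(): print(P[v,u])
im2=im[100:300,200:420][:,:,::-1]; cv2.imwrite('pics/crop0.png',cv2.resize(im2,None,fx=3.6,fy=3,interpolation=2))
im2=im[120:240,90:270][:,:,::-1]; cv2.imwrite('pics/crop1.png',cv2.resize(im2,None,fx=4,fy=4,interpolation=2))
E
```

```text
A 169 [ 476.30511294 -147.34537262  145.42521541] (476.7638244628906, -147.54896545410156) 15.982242584228516 104.25601196289062 77.33856964111328 panel dir deg 167.34427109096106
B 172 [ 421.2721944  -354.98470688  145.50049781] (421.5522155761719, -356.15032958984375) 15.83872127532959 104.52308654785156 10.917311668395996 panel dir deg 100.96386570666697
blue 203 [ 653.45108198 -287.04273819  143.17941509] (654.7290649414062, -287.97430419921875) 103.56063842773438 17.46430778503418 79.55279541015625 panel dir deg 79.27564857159634
yel 203 [ 223.22889442 -367.07088088  143.47078383] (222.6887664794922, -368.0982666015625) 105.05608367919922 15.826906204223633 88.84296417236328 panel dir deg 89.02280485648173
(array([2495, 5144, 5851,  178,   15,   12,   14,   17,   14,   13,   13,
         16,    9,   14,   11,   11,   11,   29,  137,  857,  946,  120,
         12,    0,    0,    0]), array([-10,   0,  10,  20,  30,  40,  50,  60,  70,  80,  90, 100, 110,
       120, 130, 140, 150, 160, 170, 180, 190, 200, 210, 220, 230, 240,
       250]))
[ 197.50468196 -202.45704628  677.00480893]
[ 669.35419698 -725.70960008   -5.24194566]
```

View pics/crop0.png

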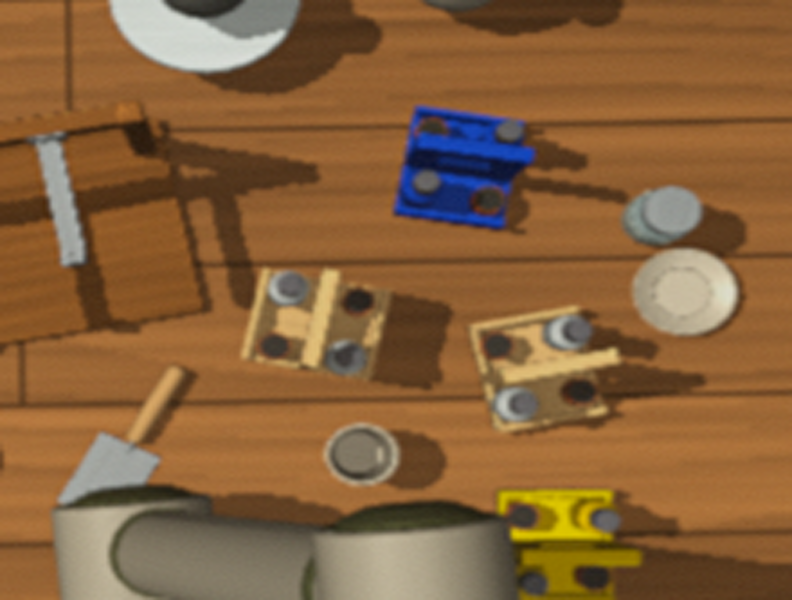

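View pics/crop1.png

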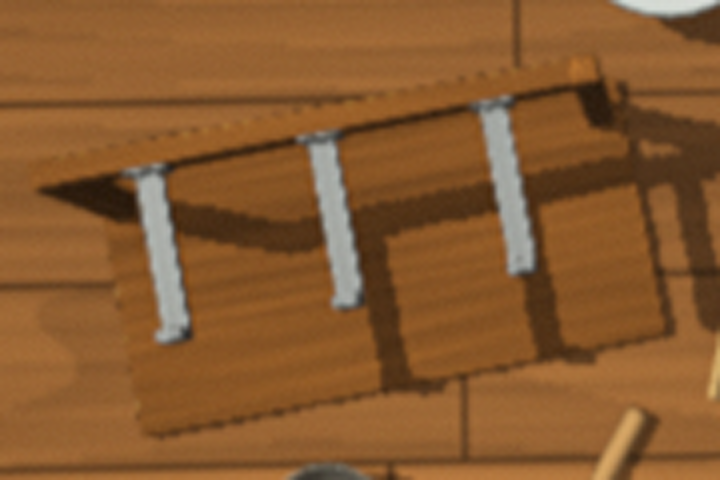

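Crop check: the carriers at (288,207) and (351,222) are plain plywood with white bottles and grey caps, so they are the targets. Next I'll get the hook poses from the top view.

```bash
python3 - <<'E'
from h import *
z=np.load('pics/top0.npz'); ci=dict(z); im,d=z['im'],z['d']; P=world(ci,d)
hsv=cv2.cvtColor(im,cv2.COLOR_RGB2HSV)
m=((hsv[...,1]<70)&(P[...,2]>165)&(P[...,2]<225)).astype(np.uint8); m[:130]=0;m[215:]=0;m[:,:110]=0;m[:,240:]=0
n,l,s,c=cv2.connectedComponentsWithStats(m)
for i in range(1,n):
    if s[i,4]<40: continue
    q=P[l==i]; a=q[(q[:,2]>180)&(q[:,2]<190)]; t=q[q[:,2]>198]
    e=np.linalg.eigh(np.cov(a[:,:2].T))[1][:,1]; e*=np.sign(e[0])
    s_=(a[:,:2]-a[:,:2].mean(0))@e
    print(c[i],len(q),'mean',a.mean(0),'ang',np.degrees(np.arctan2(e[1],e[0])),'ext',s_.min(),s_.max(),'tip',len(t),t.mean(0) if len(t) else 0)
b=P[(P[...,2]>188)&(P[...,2]<205)&(hsv[...,1]>90)]; b=b[(b[:,1]>-60)&(b[:,0]>400)&(b[:,1]<450)]
print(len(b),cv2.minAreaRect(b[:,:2].astype(np.float32)),b[:,2].mean()); vx=cv2.fitLine(b[:,:2].astype(np.float32),cv2.DIST_HUBER,0,.01,.01).ravel(); print(vx,np.degrees(np.arctan2(vx[1],vx[0])))
E
```

```text
[216.54180602 165.7458194 ] 299 mean [603.61606681  74.00724532 185.32460037] ang 9.990403068350556 ext -72.34557529086695 63.269696621325686 tip 24 [546.5961611   62.75550461 206.50613406]
[173.51582278 174.25632911] 316 mean [579.16842861 206.47131528 185.29875719] ang 9.918361571424954 ext -72.03592399984115 61.20345463405802 tip 25 [522.07889536 196.03108642 206.01606109]
[130.31545741 182.60567823] 317 mean [556.22505282 339.04072924 185.24069996] ang 10.283184389339615 ext -72.19235807904688 61.177248002243005 tip 25 [498.773704   328.29631255 205.60043943]
988 ((589.7007446289062, 208.56922912597656), (147.3914337158203, 440.519287109375), 10.144189834594727) 195.51120687862817
[ 1.7507619e-01 -9.8455489e-01  6.5049969e+02  2.2043991e+02] -79.9169
```

```bash
python3 - <<'E'
from h import *
z=np.load('pics/top0.npz'); ci=dict(z); im,d=z['im'],z['d']; P=world(ci,d)
e=np.array([np.cos(np.radians(10)),np.sin(np.radians(10))]); f=np.array([-e[1],e[0]])
for c in [(603.6,74),(579.2,206.5),(556.2,339)]:
    c=np.array(c); r=P[120:230,100:250].reshape(-1,3); s=(r[:,:2]-c)@e; t=(r[:,:2]-c)@f
    m=(abs(t)<6)&(abs(s)<110)&(r[:,2]>150); o=np.argsort(s[m])
    S=s[m][o];Z=r[m][o][:,2]
    print(' '.join(f'{a:.0f}:{b:.0f}' for a,b in zip(S,Z) if a<-40 or a>50))
    m2=(abs(s)<50)&(r[:,2]>175)&(abs(t)<25); print('t',t[m2].min(),t[m2].max(), t[m2].mean())
E
```

```text
-73:196 -73:200 -72:203 -72:178 -72:183 -72:211 -72:203 -70:204 -70:207 -70:210 -69:206 -67:204 -67:208 -67:210 -66:209 -64:211 -64:204 -61:191 -59:189 -58:180 -58:184 -57:187 -57:182 -56:188 -55:188 -54:189 -54:182 -53:187 -52:190 -52:183 -51:190 -50:189 -49:186 -49:187 -47:182 -46:189 -45:185 -45:184 -43:185 -43:188 -42:185 -41:186 50:184 51:185 53:181 53:183 54:186 55:178 55:190 56:184 56:188 57:187 58:188 58:190 59:193 59:201 60:195 60:183 61:190 62:193 63:193 63:194 64:197 64:193 66:195 68:192 68:195 68:192 69:198 70:196 70:197 71:195 72:196 73:196 73:196 74:194 75:195 76:194 77:195 77:197 79:196 79:191 80:194 80:195 82:198 82:195
t -9.901289512099668 10.47044740557115 0.09632047444961399
-73:212 -72:195 -72:199 -72:203 -72:184 -72:175 -71:183 -71:206 -71:208 -71:210 -70:211 -69:205 -68:205 -68:207 -67:207 -67:212 -67:207 -65:207 -64:207 -64:208 -59:187 -59:183 -58:186 -57:178 -57:187 -56:187 -55:183 -54:183 -54:188 -53:185 -52:184 -52:186 -51:187 -50:185 -49:183 -48:183 -47:185 -47:185 -46:189 -45:180 -45:188 -44:184 -44:186 -43:186 -43:187 -42:189 -40:182 51:184 51:188 52:182 
[... 357 characters left out ...]
73:194 -73:182 -73:204 -73:209 -72:181 -72:211 -71:204 -69:203 -69:210 -69:202 -68:208 -68:208 -66:202 -65:204 -65:208 -65:209 -61:187 -59:186 -58:188 -58:190 -57:183 -56:185 -55:189 -55:183 -54:186 -52:182 -51:184 -51:187 -49:182 -49:184 -49:190 -49:185 -46:191 -46:186 -45:183 -44:184 -43:186 -42:184 -42:183 -41:186 50:183 51:186 51:187 52:187 53:185 55:187 55:189 55:186 58:185 59:190 59:185 59:184 60:193 60:189 60:193 61:196 61:199 62:191 62:198 64:195 64:194 66:194 66:201 66:193 67:194 69:193 69:196 70:194 70:196 72:199 73:193 73:190 74:196 74:200 75:198 75:192 75:204 76:196 76:198 78:194 79:198 80:191 80:195 81:197 83:194 83:191
t -10.27462599225871 11.576632520678936 -0.5495106102141984
```

```bash
cat >> h.py <<'E'
DEG=np.pi/180
def quat(alpha):  # tool down, jaw axis (tool y) at world angle alpha deg
    psi=(alpha+90)*DEG
    return [np.cos(psi/2),np.sin(psi/2),0,0]
def near(alpha,pos):  # choose alpha mod 180 for j6 near 0 range
    j1=np.degrees(np.arctan2(pos[1],pos[0]))
    return min([alpha+180*k for k in range(-3,4)],key=lambda a:abs(j1-a))
E
python3 - <<'E'
from h import *
z=np.load('pics/wrist0.npz'); R=Rotation.from_quat(z['rotation']).as_matrix()
T=Rotation.from_quat(env.get_orientation()).as_matrix()
print('cam axes in tool',(T.T@R).round(3), 'cam pos in tool',T.T@(z['eye']-env.get_ee_pos()))
print(quat(-73.1))
q0=env.get_qpos(); print(env.get_effort(),env.get_force())
for p,a in [((585,71,310),10),((538,336,310),10),((476,-147,320),77.3),((476,-147,320),-102.7),((421,-356,320),11),((476,-147,320),-12.7),((421,-356,320),-79)]:
    print(p,a,env.ik(p,quat(a)))
E
```

```text
cam axes in tool [[ 0.001 -0.967 -0.257]
 [ 1.     0.001  0.   ]
 [-0.    -0.257  0.967]] cam pos in tool [ 6.59325453e+01  1.20281895e-01 -1.45617743e+02]
[np.float64(0.9891444748007258), np.float64(0.14694627579900182), 0, 0]
[ 1.54629284e-03 -4.38079584e+01 -2.24616176e+01  7.13065546e-02
  3.43609590e-02 -8.79228287e-05] [-0.87781605 -0.22655457 -0.42802512]
(585, 71, 310) 10 [-7.99601406e-02  4.15971820e-01  1.03776484e+00 -4.44089210e-16
  1.68785599e+00 -2.54493066e-01]
(538, 336, 310) 10 [ 3.71946191e-01  5.05134288e-01  8.89829913e-01 -4.44089210e-16
  1.74662845e+00  1.97413266e-01]
(476, -147, 320) 77.3 [-5.37633087e-01  2.40182828e-01  1.27041424e+00 -4.44089210e-16
  1.63099558e+00 -1.88677260e+00]
(476, -147, 320) -102.7 [-5.37633087e-01  2.40182828e-01  1.27041424e+00 -4.44089210e-16
  1.63099558e+00  1.25482005e+00]
(421, -356, 320) 11 [-9.16701260e-01  3.40049840e-01  1.12770485e+00 -4.44089210e-16
  1.67383797e+00 -1.10868748e+00]
(476, -147, 320) -12.7 [-5.37633087e-01  2.40182828e-01  1.27041424e+00 -4.44089210e-16
  1.63099558e+00 -3.15976272e-01]
(421, -356, 320) -79 [-9.16701260e-01  3.40049840e-01  1.12770485e+00 -4.44089210e-16
  1.67383797e+00  4.62108849e-01]
```

```bash
cat >> h.py <<'E'
def look(xy,alpha,fn,z=330,off=50):
    a=(alpha+90)*DEG; env.movep([xy[0]-off*np.cos(a),xy[1]-off*np.sin(a),z],quat(alpha)); env.sleep(.3)
    return snap('wrist',fn)
def carrier(ci,im,d,xy):
    P=world(ci,d); hsv=cv2.cvtColor(im,cv2.COLOR_RGB2HSV)
    dd=np.hypot(P[...,0]-xy[0],P[...,1]-xy[1])
    m=(dd<95)&(P[...,2]>138)&(P[...,2]<154)&(d>0); q=P[m]
    r=cv2.minAreaRect(q[:,:2].astype(np.float32)); c=np.array(r[0])
    b=cv2.boxPoints(r); s=b[1]-b[0]; t=b[2]-b[1]; L=s if np.hypot(*s)>np.hypot(*t) else t
    ang=np.degrees(np.arctan2(L[1],L[0]))%180 # panel (carrier y) dir
    e=np.linalg.eigh(np.cov(q[:,:2].T))[1][:,1]
    print('panel n',m.sum(),'c',c.round(1),'mean',q.mean(0).round(1),'size',np.round(r[1],1),'ang',round(ang,1),'eig',round(np.degrees(np.arctan2(e[1],e[0]))%180,1))
    a=(ang-90)*DEG; ex=np.array([np.cos(a),np.sin(a)]); ey=np.array([-ex[1],ex[0]])
    for s in [(-34,33),(34,-33)]:
        p=c+s[0]*ex+s[1]*ey
        k=(np.hypot(P[...,0]-p[0],P[...,1]-p[1])<18)&(P[...,2]>92)&(P[...,2]<118)&(d>0); w=P[k]
        (cc,rr)=cv2.minEnclosingCircle(w[:,:2].astype(np.float32)) if len(w)>5 else (None,0)
        print(' cap exp',p.round(1),'n',len(w),'circ',np.round(cc,1) if cc else None,round(rr,1),'medz',np.median(w[:,2]).round(1) if len(w) else None)
    return c,ang-90
E
python3 - <<'E'
from h import *
env.move_linear([159.8,-526.3,330]); 
ci,im,d=look((421.5,-356),-79,'wB1'); carrier(ci,im,d,(421,-356))
ci,im,d=look((476.5,-147.5),-12,'wA1'); carrier(ci,im,d,(476.5,-147.5)); snap('top','top1');print(env.get_t())
E
```

```text
panel n 1812 c [ 421.1 -357. ] mean [ 421.2 -356.9  144.6] size [ 15.5 103.9] ang 101.0 eig 100.9
 cap exp [ 381.4 -331.1] n 381 circ [ 381.5 -331.5] 11.9 medz 107.2
 cap exp [ 460.7 -382.9] n 388 circ [ 460.4 -383.1] 11.7 medz 105.2
panel n 1826 c [ 476.2 -147.8] mean [ 476.2 -147.6  144.5] size [ 16.2 104. ] ang 167.2 eig 167.2
 cap exp [ 436.5 -173.7] n 380 circ [ 437.1 -173.7] 11.8 medz 106.8
 cap exp [ 515.9 -121.9] n 396 circ [ 516.4 -122.6] 12.1 medz 105.9
3.4917
```

View pics/wA1.png

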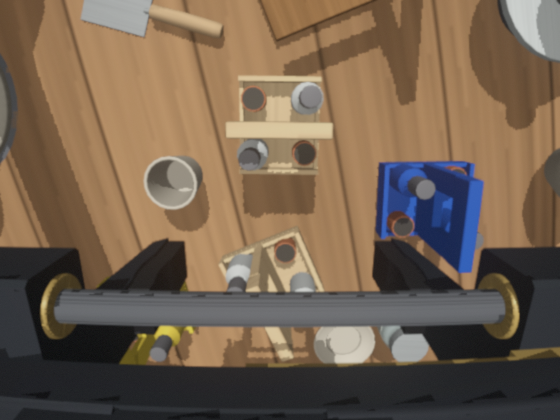

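View pics/wB1.png

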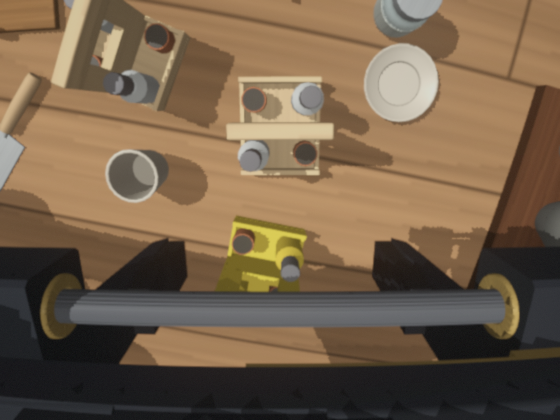

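View pics/top1.png

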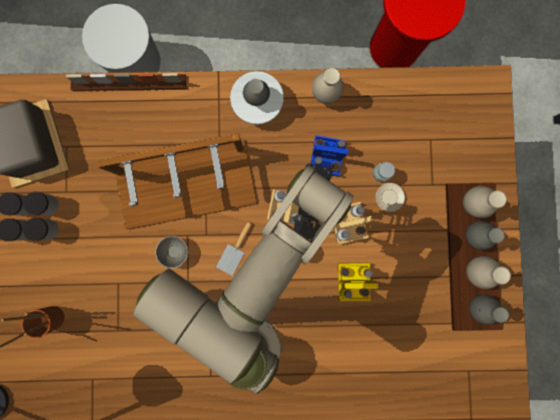

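Only two carriers are present: A at (285,130) in wA1 and B at (285,130) in wB1. The caps are up about 6 mm. I'll press A's caps first.

```bash
cat >> h.py <<'E'
def press(c,ang,alpha):
    a=ang*DEG; ex=np.array([np.cos(a),np.sin(a)]); ey=np.array([-ex[1],ex[0]])
    for s in [(-34,33),(34,-33)]:
        p=c+s[0]*ex+s[1]*ey
        env.movep([*p,200],quat(alpha)); env.move_linear([*p,118],v=100); env.sleep(.3)
        f0=env.get_force()
        hit=env.move_linear([*p,96],v=15,until_force=20); 
        print('press',hit,'z',env.get_ee_pos().round(1),'dF',(env.get_force()-f0).round(1))
        env.move_linear([*p,200],v=150)
E
python3 - <<'E'
from h import *
env.command_gripper(0)
c=np.array([476.2,-147.8]); press(c,77.2,-12.8); print(env.get_t())
ci,im,d=look(c,-12,'wA2'); carrier(ci,im,d,c)
print(env.get_t())
E
```

```text
press True z [ 436.5 -173.7  100.4] dF [-2.1 -1.8  5.7]
press True z [ 516.2 -122.   100.4] dF [-1.7  1.4  6.3]
12.2833
panel n 1827 c [ 476.6 -147.9] mean [ 476.2 -147.7  144.6] size [ 16.3 103.5] ang 167.1 eig 167.2
 cap exp [ 436.9 -173.7] n 360 circ [ 436.9 -173.9] 12.0 medz 99.5
 cap exp [ 516.4 -122.1] n 366 circ [ 515.8 -122.3] 11.8 medz 99.7
13.3083
```

Both caps are at about 100 mm. I'll press again, slower and harder, to make sure they reach the hard stop.

```bash
sed -i "s/,96\],v=15,until_force=20)/,94],v=10,until_force=32)/" h.py
python3 - <<'E'
from h import *
c=np.array([476.3,-147.8]); press(c,77.2,-12.8); print(env.get_t())
ci,im,d=look(c,-12,'wA3'); carrier(ci,im,d,c)
print(env.get_t())
E
```

```text
press True z [ 436.7 -173.7  100.3] dF [-2.7  1.2  7.1]
press True z [ 516.6 -122.1  100.4] dF [-0.9  1.1  7. ]
22.0583
panel n 1829 c [ 476.7 -148. ] mean [ 476.3 -147.7  144.6] size [ 16.3 103.8] ang 167.0 eig 167.2
 cap exp [ 436.9 -173.7] n 361 circ [ 436.8 -173.9] 11.9 medz 99.6
 cap exp [ 516.5 -122.3] n 368 circ [ 515.8 -122.5] 11.7 medz 99.6
23.0833
```

```bash
cat >> h.py <<'E'
E10=np.array([np.cos(10*DEG),np.sin(10*DEG)])
HOOK={3:np.array([585.4,70.8]),2:np.array([561.0,203.3]),1:np.array([538.0,335.8])}
def grasp(c,alpha,z=118):
    env.command_gripper(60); env.movep([*c,220],quat(alpha)); env.move_linear([*c,z],v=100); env.sleep(.2)
    env.command_gripper(0,40); print('width',env.get_width()); f=env.get_force()
    env.move_linear([*c,z+15],v=50); env.sleep(.3); print('lift dF',(env.get_force()-f).round(1),'w',env.get_width())
    env.move_linear([*c,z+150],v=120)
E
python3 - <<'E'
from h import *
c=np.array([476.3,-147.8]); grasp(c,77.1)
p=HOOK[3]-140*E10; env.movep([*p,268],quat(10)); env.move_linear([*p,220],v=80); env.sleep(.5)
snap('side','sA4'); snap('wrist','wA4'); snap('top','tA4'); print(env.get_t(),env.get_width(),env.get_ee_pos())
E
```

```text
width 15.556544130064186
lift dF [-1.1  0.7 -4.8] w 15.653102341631579
32.275 15.573074511664013 [447.52801487  46.49909806 220.01022993]
```

View pics/sA4.png

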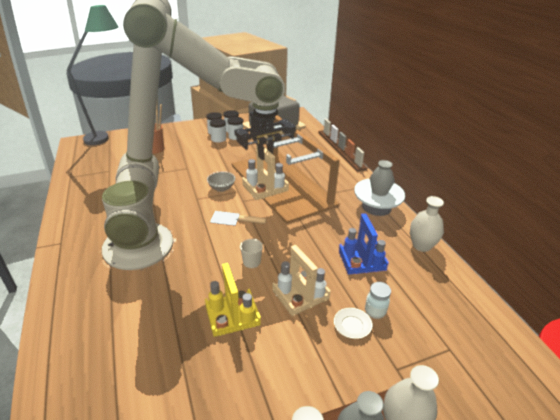

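View pics/wA4.png

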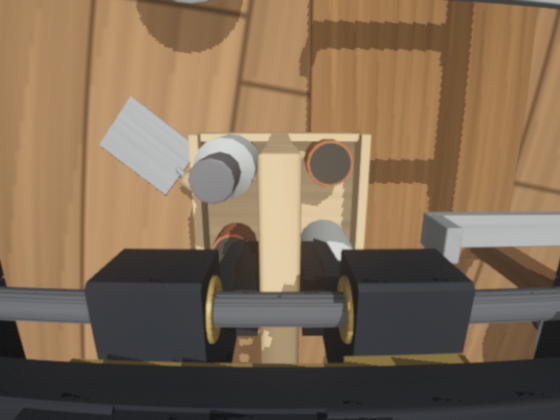

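Carrier A is held square in the jaws, with the hook tip at (440,235) in wA4. I'll measure the hook in the wrist depth image to check the alignment.

```bash
python3 - <<'E'
from h import *
z=np.load('pics/wA4.npz'); P=world(dict(z),z['d']); f=np.array([-E10[1],E10[0]])
q=P.reshape(-1,3); s=(q[:,:2]-HOOK[3])@E10; t=(q[:,:2]-HOOK[3])@f
m=(abs(t)<30)&(s>-65)&(s<60)&(q[:,2]>170)&(q[:,2]<215)
S,T,Z=s[m],t[m],q[m][:,2]; k=Z>200
print(m.sum(),'tip s',S[k].min(),S[k].max(),'t',T[k].min(),T[k].max(),'zmax',np.percentile(Z[k],95))
for a in range(-60,60,15):
    k=(S>a)&(S<a+15); 
    if k.sum(): print(a,k.sum(),T[k].min(),T[k].max(),np.median(Z[k]))
# carrier strip
c=HOOK[3]-140*E10; s=(q[:,:2]-c)@E10; t=(q[:,:2]-c)@f
m=(abs(s)<15)&(abs(t)<60)&(q[:,2]>240)&(q[:,2]<252); print('strip',m.sum(),s[m].min(),s[m].max(),t[m].min(),t[m].max(),np.median(q[m][:,2]))
E
```

```text
5104 tip s -55.22155404926548 -45.870331262540304 t -8.717479317569605 10.947963465965936 zmax 207.12288605146347
-60 1457 -9.165050167565896 10.947963465965936 199.7580876270845
-45 400 -9.490140318600579 10.529554585082115 184.15113292394688
-30 852 -9.96190007912566 10.765322044271437 184.22005306417122
-15 817 -9.457987739574655 11.023762860277374 184.23988168080894
0 825 -9.648002924555508 11.073619018223566 184.25257736132042
15 727 -9.305057602915776 10.940852391300675 184.26591900772758
30 26 -9.296624670669592 10.803882121157885 183.60820862331582
strip 7862 -14.93874694038219 14.988498892425326 -38.35045465147209 52.45188241326643 246.7194582323813
```

```bash
cat >> h.py <<'E'
def hang(n):
    h=HOOK[n]; f0=env.get_force()
    b=env.move_linear([*h,220],v=60,until_force=12)
    print('insert blocked?',b,env.get_ee_pos().round(1),(env.get_force()-f0).round(1))
    if b: return False
    env.sleep(.3); hit=env.move_linear([*h,188.5],v=20,until_force=5)
    print('rest',hit,env.get_ee_pos().round(1),(env.get_force()-f0).round(1)); return True
E
python3 - <<'E'
from h import *
hang(3); env.sleep(.2); snap('side','sA5'); snap('wrist','wA5'); print(env.get_t())
E
```

```text
insert blocked? False [585.3  70.8 220.1] [ 0.4 -1.  -0.5]
rest True [585.4  70.8 190.5] [ 0.3 -1.7  9.3]
36.7
```

```bash
python3 -c "
import cv2
i=cv2.imread('pics/sA5.png')[60:240,200:380]; cv2.imwrite('pics/sA5c.png',cv2.resize(i,None,fx=3.3,fy=3.3))"
```

```text
(no output)
```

View pics/sA5c.png

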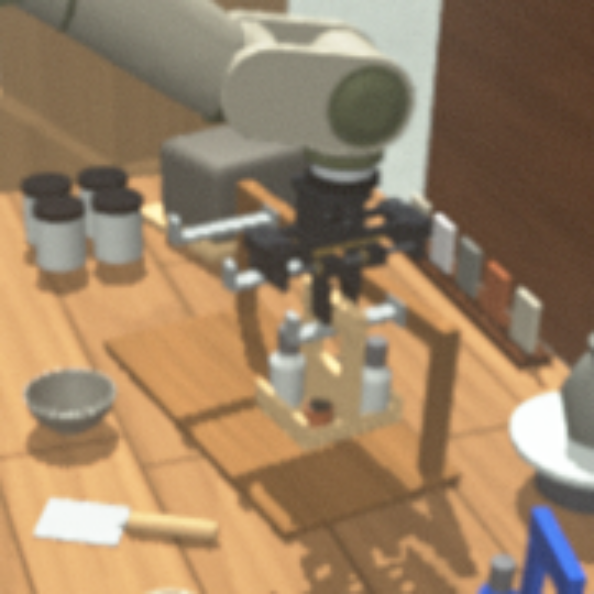

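The side crop shows carrier A with the arm through its hole, resting on hook 3. I'll release it, check it, then look at B again.

```bash
python3 - <<'E'
from h import *
env.command_gripper(32); h=HOOK[3]; env.move_linear([*h,215],v=40); env.move_linear([*h,330],v=150)
ci,im,d=look((421.3,-356.9),-79,'wB6'); carrier(ci,im,d,(421.3,-356.9)); snap('side','sA6'); snap('top','tA6'); print(env.get_t())
i=cv2.imread('pics/sA6.png')[100:340,180:420]; cv2.imwrite('pics/sA6c.png',cv2.resize(i,None,fx=2.5,fy=2.5))
E
```

```text
panel n 1769 c [ 404.9 -388.3] mean [ 405.3 -388.1  144.5] size [ 16.4 103.3] ang 100.7 eig 101.0
 cap exp [ 365.4 -362.2] n 380 circ [ 365.5 -362.5] 11.9 medz 107.1
 cap exp [ 444.5 -414.4] n 386 circ [ 444.5 -414. ] 11.9 medz 105.1
41.075
```

View pics/sA6c.png

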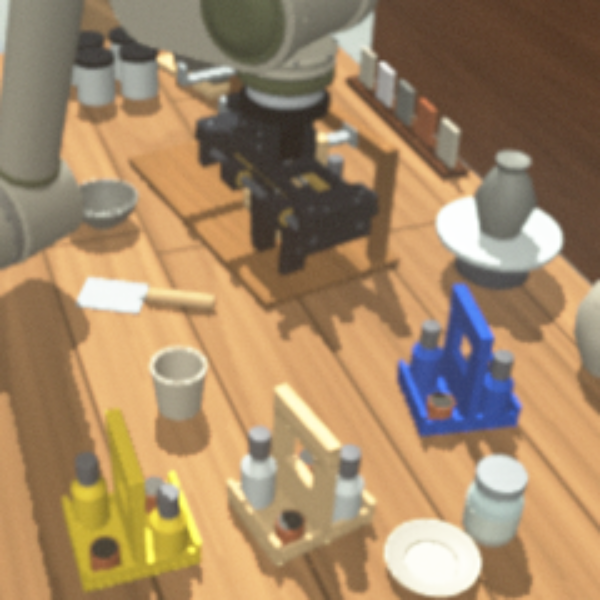

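View pics/wB6.png

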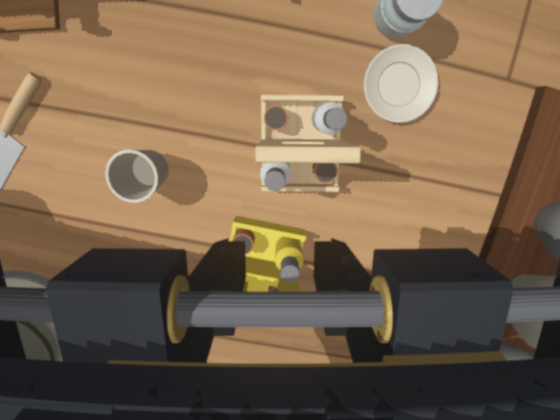

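B was knocked about 35 mm, to (405,-388), now at pixel (308,150). I'll press its caps at the new pose.

```bash
python3 - <<'E'
from h import *
env.command_gripper(0)
c=np.array([405.1,-388.2]); press(c,10.9,-79); press(c,10.9,-79)
ci,im,d=look(c,-79,'wB7'); carrier(ci,im,d,c)
snap('side','s7'); print(env.get_t())
i=cv2.imread('pics/s7.png')[60:260,180:400]; cv2.imwrite('pics/s7c.png',cv2.resize(i,None,fx=3,fy=3))
E
```

```text
press True z [ 365.5 -362.3  100.4] dF [-1.2  2.7  7.3]
press True z [ 445.1 -414.8  100.4] dF [-0.2  1.2  5.3]
press True z [ 365.5 -362.3  100.4] dF [-1.2  1.5  8.6]
press True z [ 445.1 -414.9  100.5] dF [-0.   1.8  5.5]
panel n 1836 c [ 404.8 -388.3] mean [ 405.3 -388.6  144.5] size [ 16.3 103.6] ang 100.9 eig 100.4
 cap exp [ 365.2 -362.3] n 355 circ [ 365.6 -362.6] 11.9 medz 99.5
 cap exp [ 444.5 -414.3] n 376 circ [ 444.1 -414.6] 11.7 medz 99.6
60.3667
```

View pics/wB7.png

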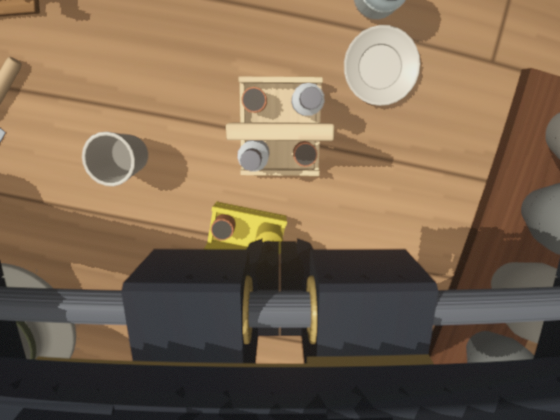

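```bash
python3 - <<'E'
from h import *
c=np.array([405.1,-388.2]); grasp(c,10.7)
p=HOOK[1]-140*E10
env.movep([390,-150,300],quat(10)); env.movep([390,100,300],quat(10)); env.movep([*p,268],quat(10)); env.move_linear([*p,220],v=80); env.sleep(.4)
ci,im,d=snap('wrist','wB8'); snap('top','tB8'); print(env.get_t(),env.get_width())
P=world(ci,d); f=np.array([-E10[1],E10[0]]); q=P.reshape(-1,3); s=(q[:,:2]-HOOK[1])@E10; t=(q[:,:2]-HOOK[1])@f
m=(abs(t)<30)&(s>-65)&(s<40)&(q[:,2]>170)&(q[:,2]<215); k=m&(q[:,2]>200)
print('tip',s[k].min(),s[k].max(),t[k].min(),t[k].max(),np.percentile(q[k][:,2],95)); k=m&(s>-35)&(s<30);print('arm',t[k].min(),t[k].max(),np.median(q[k][:,2]))
E
```

```text
width 15.805038554941254
lift dF [ 1.2  0.5 -2.5] w 15.510679159564475
70.8417 15.53236001398837
tip -55.075154930221466 -44.96340207836308 -8.254430942120093 11.591762792778995 207.1382830888461
arm -8.508923235102571 11.898803127275182 184.24420272403847
```

View pics/wB8.png

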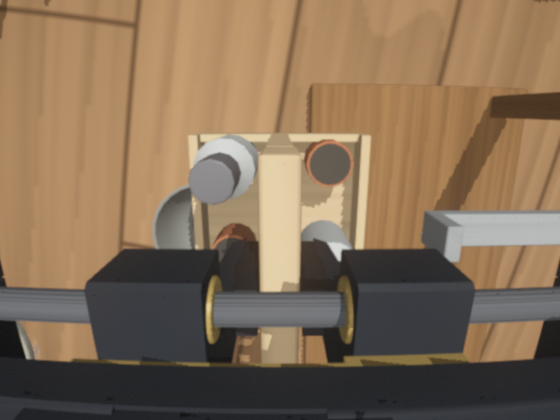

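View pics/tB8.png

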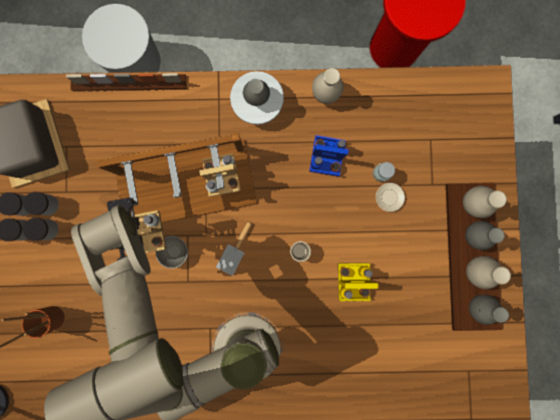

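Carrier A hangs on hook 3 at (222,176), and B is held square in front of hook 1. The hook measures about 1.5 mm further left than I assumed, so I'll correct for that and hang B.

```bash
sed -i 's/538.0,335.8/537.8,337.2/' h.py; python3 - <<'E'
from h import *
p=HOOK[1]-140*E10; env.move_linear([*p,220],v=30)
if hang(1):
    env.command_gripper(32); h=HOOK[1]; env.move_linear([*h,215],v=40); env.move_linear([*h,330],v=150)
    env.movep([300,150,380],quat(10)); env.movep([200,-350,350],quat(-73)); env.sleep(2)
    ci,im,d=snap('side','s9'); ct,it,dt=snap('top','t9'); print(env.get_t())
    i=cv2.imread('pics/s9.png')[80:280,180:400]; cv2.imwrite('pics/s9c.png',cv2.resize(i,None,fx=3,fy=3))
    i=cv2.imread('pics/t9.png')[110:290,80:400]; cv2.imwrite('pics/t9c.png',cv2.resize(i,None,fx=2.5,fy=2.5))
    P=world(ct,dt); f=np.array([-E10[1],E10[0]])
    for n in (1,3):
        q=P.reshape(-1,3); s=(q[:,:2]-HOOK[n])@E10; t=(q[:,:2]-HOOK[n])@f
        m=(abs(s)<40)&(abs(t)<65)&(q[:,2]>212)&(q[:,2]<235); print('hook',n,m.sum(),s[m].mean(),t[m].min(),t[m].max(),np.median(q[m][:,2]))
        for a in [(-34,33),(34,-33)]:
            k=(np.hypot(s-a[0],t-a[1])<9)&(q[:,2]>140)&(q[:,2]<200); print(' cap z',np.median(q[k][:,2]),k.sum())
E
```

```text
insert blocked? False [537.7 337.2 220.1] [-0.2  0.6  1.3]
rest True [537.8 337.2 190.3] [-0.6 -0.1 11.8]
82.5083
hook 1 191 -0.751858438736279 -52.03334576340371 49.94452334516445 218.22393238091536
 cap z 173.66445707602975 27
 cap z 171.84265403491077 24
hook 3 180 -0.0976095687737716 -51.16394809260545 51.58902360197719 218.05465400325613
 cap z 173.57802451167288 28
 cap z 173.8642546036799 25
```

View pics/s9c.png

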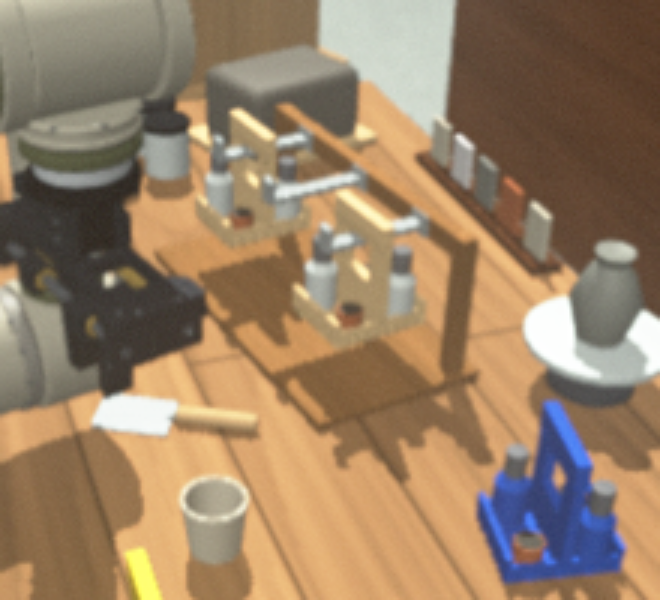

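View pics/t9c.png

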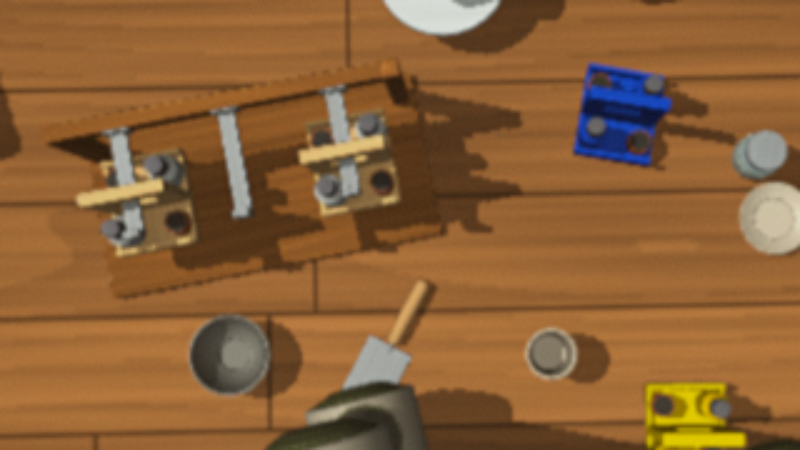

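Both carriers hang freely, with strip tops at 218 mm and cap tops at about 173 mm, as expected when seated. The bystanders haven't moved.

```bash
python3 -c "
from h import *
env.sleep(2); env.hand_in(); print(env.get_t())"
```

```text
the job is handed in; nothing more can be done
the job is handed in; nothing more can be done
```

Both plywood carriers on the bench now hang freely, one on the right hook (hook 3) and one on the left hook (hook 1). I handed the job in at about 85 s of the 210 s allowed. Only two carriers were present.

- **Caps:** I pressed all four to their hard stop before lifting each carrier. The fingertips stopped at 100.3–100.5 mm, and the wrist depth camera read 99.5–99.7 mm, against 100 mm when seated. I pressed each cap twice to be sure.
- **Knocked carrier:** the second carrier was shifted about 35 mm while I hung the first. I found it again with the wrist camera before touching it.
- **Last checks:** both strip tops measured 218 mm, as expected when hanging, and both carriers sat within 1 mm of the resting point along the hook. Three cap tops read about 173.7 mm. One read 171.8 mm in the coarse top view, which I put down to camera noise or a slight tilt.
- **Other items:** the beaker, bowl, jar, saucer and the blue and yellow look-alikes looked unmoved in the pictures. I did not measure their positions.

No check failed.

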